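Prop the amber tile behind the ledge lip and block its foot with the knight

ROBOT

A 7-joint arm with a two-finger parallel gripper is mounted at the origin on the work surface. World frame = base frame: x ahead of the robot, y to its left, z up, the work surface at z = 0. Lengths are in m, angles in rad, forces in N, time in s.
With the tool pointing down it reaches from about 0.425 to 0.925 m from the base axis. Payload 6.8 kg.
Tool frame: the origin (TCP) lies between the finger pads; the fingertips stand manip.tip_extent ahead of it and the grasp point (between the pads) lies 11 mm behind it (manip.tip_extent is the distance from the TCP to the fingertips, in m); y points along the fingers, x is the direction in which the jaws open and shut, and the axes are right-handed (so a half turn about y gives the same grasp; the last joint's range is limited). The gripper opens to 88 mm and grips with 3 to 60 N. Pads are 20 mm wide; open, the fingers measure 115 mm over their backs; the gripper's body (75 mm by 178 mm) begins 61 mm behind the grasp point.
Start: joints at [-1.333, 0.477, 0.022, 1.555, -0.011, 1.109, -0.083], TCP at [0.229, 0.635, 0.231] pointing down, gripper open.
Joint ranges: [-2.96, 2.96], [-0.34, 2.1], [-1.41, 1.46], [0.24, 2.44], [-1.37, 4.51], [0.17, 1.92], [-2.96, 2.96]. Speed limits (rad/s): [2.39, 2.39, 3.14, 3.14, 3.14, 3.14, 3.14].

INTERFACE

Orientations are given as a rotation vector (axis times angle).
In Python, from station import manip, imaging gives the robot as it stands.
- The arm moves only by the shell command python3 -m jog 'ROWS' [FORCE]. ROWS is JSON, a list of rows, each an object of numbers: "x", "y", "z": the shift along the tool's x, y, z in mm; "roll": the turn about the tool's y in rad; "jaw": the finger opening in mm, from 0 to 87.8. In form: [{"x": .., "y": .., "z": .., "roll": .., "jaw": ..}, ...]. A call has 1 to 10 rows; each row shifts and turns the commanded pose from where the row before left it, along the tool's axes as they then stand; what a row does not reach is not made up. A row lasts 1/10 s, in which the tool goes at most 50 mm and 8.59 degrees, less where a joint would pass 70% of its speed; a pose out of reach is approached as far as the arm can. A call is refused whole if a number of a shift passes 50 or a number of a turn 0.15, either way. A call with a gripper value outside its range is refused whole. The fingers move at their own pace and stop on an object; FORCE is the grip in N (left out, the last holds). Time passes only in rows, so rows that do not move let the fingers close. It gives the time, the measured TCP pose, the force and the opening at its end, in the units of the state.
- manip.observe(): the state, without advancing time (a new reading comes with each control period).
- imaging.get_image(name): name is "scene" or "side" or "wrist"; returns (picture, depth): 384x512x3 uint8, red, green, blue; 384x512 float32, m along the optical axis (not along the pixel's ray), 0 where there is no reading.
- imaging.camera_model(name): a dict with "intrinsics" (3x3 intrinsics, pixels), "D" ([k1, k2, p1, p2, k3] as OpenCV has them; the pictures are not rectified), "R" (3x3) and "t" (3): a world point X has camera coordinates R X + t. Camera axes: x right, y down, z forward; pixel columns grow to the right and rows downward; lengths in m; the calibration is good to about 2 mm. A picture is of the moment at which its call begins: read the wrist's pose just before it. camera_model takes no time and is no camera call; for the wrist camera it gives the pose at the moment of the call.
- manip.hand_in(): hands the job in, once; it reports no verdict.
The state is a dict: "t": time; "qpos": joint angles; "joint_velocities": joint speeds; "tau": joint torques, N m; "eef_pos": TCP position; "tool_rot": TCP orientation; "ft_force": force on the tool from outside, world axes, zero at the start; "wrist_torque": the same for the moment, N m; "opening": opening from 0.0 (shut) to 1.0 (fully open).
Only numpy, scipy, OpenCV 4.12 (cv2) and the standard library are available. Lean on these libraries where they do the work, as an engineer would, in place of code of your own. Each camera call takes 0.05 s, during which the arm holds its last target. There are 200 camera calls.

TASK

Take the amber tile out of the slotted rack, lift it over the front lip of the grey ledge and let it down gently behind the lip, in the part left free by the paperweight: standing on its short edge, one face towards the lip, leaning back on the rear bar. Then lift the rosewood knight over the lip too and stand it upright on the ledge floor between the lip and that tile, in front of the tile's middle, so that the tile's foot cannot creep forward. Leave the paperweight, the other three tiles, the blue hill and the angle square where they are.

Things in the scene. Friction and masses are not known exactly. Their poses are not given: they have to be found in the camera images.
- rack: Fixed oak rack, 262 x 110 mm, 38 mm high, with four slots 13 mm wide (open upward and at both ends) at x = -81, -27, 27 and 81 mm in its frame, slot floors 10 mm above its underside. Origin: centre of its underside; x runs across the slots, z up. A tile stands upright in each slot, in any order.
- ledge: Fixed grey metal display ledge. Origin: centre of its underside; +x runs from front lip to rear bar, y along the lip, z up. Floor top at z = 20 mm, free between end cheeks at y = -142 and +142 mm. Front lip: inner face at x = -55 mm, 4 mm thick, top at z = 60 mm (40 mm above the floor); cheeks as high.
- rear_bar (a point): Middle of the axis of the ledge's rear bar: round steel, 8 mm thick, along the ledge's y, at x = 50, z = 100 mm in the ledge's frame (80 mm above its floor), on two posts at y = -140 and +140 mm; open below.
- amber_tile_center (a point): Centre of the amber (orange-yellow) resin wall tile, 10 mm thick (its x), 100 mm wide (its y), 130 mm tall (its z, up at the start). 0.16 kg, more or less. At the start it stands in one of the rack's slots, the neighbouring tiles 54 mm away centre to centre.
- amber_tile_foot (a point): Middle of the amber tile's lower short edge face, 65 mm below its centre.
- amber_tile_top (a point): Middle of the amber tile's upper short edge face, 65 mm above its centre.
- knight_center (a point): Centre of the rosewood chess knight, half-way up: 95 mm tall, round base 42 mm across, standing on the work surface near the front. z is up, its nose points to its -x. The head (20 to 30 mm above this point, within 12 mm of its axis in x) has flat sides 24 mm apart in its y, good to grip. About 0.08 kg.
- teal_tile_center (a point): Centre of the teal tile, same size as the amber one; stays in its slot.
- cream_tile_center (a point): Centre of the cream tile, same size; stays in its slot.
- plum_tile_center (a point): Centre of the plum tile, same size; stays in its slot.
- paperweight_center (a point): Centre of the glass paperweight, a dome 54 mm across and 39 mm high, standing on the ledge floor towards its +y end; stays there.
- hill_center (a point): Centre (half-way up) of the blue plastic hill, 84 mm across and 42 mm high, on the work surface; stays there.
- square_center (a point): Middle of the aluminium angle square (legs about 100 and 150 mm, 12 mm high) lying on the work surface; stays there.
Not all that is in view belongs to the job. What is shaped like the part that bears amber_tile_center but red is not meant. Of the things that look like the part that bears knight_center, take the one that is nearest to the robot's base at the start.

How it is judged:
On the way, in this order (a step that is already met when the one before it is completed fails the run):
1. the amber tile stands behind the lip, leaning back on the rear bar, and is let go (x of amber_tile_foot in the frame of ledge between -0.03 and 0.045 m and z of amber_tile_foot in the frame of ledge between 0.012 and 0.035 m and y of amber_tile_center in the frame of ledge between -0.1 and 0.1 m and x of amber_tile_top in the frame of ledge above 0.042 m and angle between amber_tile_center's own z axis and vertical below 0.5 rad and angle between the x axis of amber_tile_center and the x axis of ledge, either way round below 0.55 rad and contact force between the fingers and amber_tile below 0.1 N), for 0.3 s.
2. the knight stands upright on the ledge floor between the lip and the tile (x of knight_center in the frame of ledge between -0.055 and 0.02 m and z of knight_center in the frame of ledge between 0.058 and 0.077 m and angle between knight_center's own z axis and vertical below 0.1 rad and y of knight_center in the frame of amber_tile_center between -0.045 and 0.045 m), for 0.2 s.
At the end, for the whole second after the job is handed in: Amber tile's foot on the ledge floor (15 mm) behind the lip, its top past the bar's front, leaning under 0.5 rad, a face to the lip (0.55 rad); knight on the ledge floor behind the lip, upright (0.1 rad), within 45 mm of the tile's middle. Both released (all of step 2 and x of amber_tile_foot in the frame of ledge between -0.03 and 0.045 m and z of amber_tile_foot in the frame of ledge between 0.012 and 0.035 m and y of amber_tile_center in the frame of ledge between -0.1 and 0.1 m and x of amber_tile_top in the frame of ledge above 0.042 m and angle between amber_tile_center's own z axis and vertical below 0.5 rad and angle between the x axis of amber_tile_center and the x axis of ledge, either way round below 0.55 rad); the robot touches nothing.
It fails at once if the tile is dropped onto the ledge (faster than 0.65 m/s when its foot is below the lip's top) (linear speed of amber_tile above 0.65 m/s and x of amber_tile_foot in the frame of ledge between -0.06 and 0.065 m and y of amber_tile_foot in the frame of ledge between -0.145 and 0.145 m and z of amber_tile_foot in the frame of ledge below 0.06 m).
It fails at once if another tile, the paperweight, the hill or the square is moved by more than 20 mm (distance of any of teal_tile_center, cream_tile_center, plum_tile_center, paperweight_center, hill_center, square_center from where it was at the start of the episode above 0.02 m).
It also fails if it takes over 54 s, if anything falls off the work surface, if the arm or the gripper's body presses on something with over 40 N, if the wrist force passes 120 N, or if a joint passes its speed limit or range.

## Working session

There is one attempt and no reset: what is moved stays moved. The work goes in short steps, Python scripts to look and compute and a shell command to move; the robot and the scene stay as the last step left them, time stands still between calls to the robot, and variables do not carry over. Pictures are saved under pics/ and viewed, about 8 in all and at most 12, crops included, and the job is handed in when it is done.

```bash
ls; mkdir -p pics
cat > h.py <<'E'
import numpy as np, cv2
from station import manip, imaging
def snap(n,tag):
    im,d=imaging.get_image(n); m=imaging.camera_model(n)
    np.savez(f'pics/{tag}.npz',im=im,d=d,K=m['intrinsics'],D=m['D'],R=m['R'],t=m['t'])
    cv2.imwrite(f'pics/{tag}.png',im[:,:,::-1]); return im,d,m
class V:
    def __init__(s,tag):
        z=np.load(f'pics/{tag}.npz'); s.im,s.d,s.K,s.D,s.R,s.t=[z[k] for k in('im','d','K','D','R','t')]
        u,v=np.meshgrid(np.arange(512.),np.arange(384.))
        n=cv2.undistortPoints(np.stack([u,v],-1).reshape(-1,1,2),s.K,s.D).reshape(384,512,2)
        s.ray=np.dstack([n,np.ones((384,512))])
        s.P=(s.ray*s.d[...,None]-s.t.reshape(3))@s.R   # world pts
    def plane(s,u,v,z):
        r=s.R.T@cv2.undistortPoints(np.array([[[u,v]]],float),s.K,s.D).reshape(2).tolist().__add__([1.]) if 0 else s.R.T@np.append(cv2.undistortPoints(np.array([[[u,v]]],float),s.K,s.D).ravel(),1)
        c=-s.R.T@s.t.reshape(3); return c+r*(z-c[2])/r[2]
    def proj(s,X):
        return cv2.projectPoints(np.atleast_2d(X).astype(float),cv2.Rodrigues(s.R)[0],s.t.reshape(3,1),s.K,s.D)[0].reshape(-1,2)
E
python3 - <<'E'
from h import *
s=manip.observe(); print(s['t'],s['eef_pos'],s['tool_rot'],s['opening'],manip.tip_extent)
a=snap('scene','s0')[0]; b=snap('side','d0')[0]
cv2.imwrite('pics/s0b.png',cv2.resize(a[:,:,::-1],(800,600),interpolation=cv2.INTER_CUBIC))
cv2.imwrite('pics/d0b.png',cv2.resize(b[:,:,::-1],(800,600),interpolation=cv2.INTER_CUBIC))
E
```

```text
pics
0.0 [0.22861224 0.63448377 0.22970028] [-1.35432459 -0.94984297  0.95213974] 0.9982739312247761 0.008
```

View pics/s0b.png

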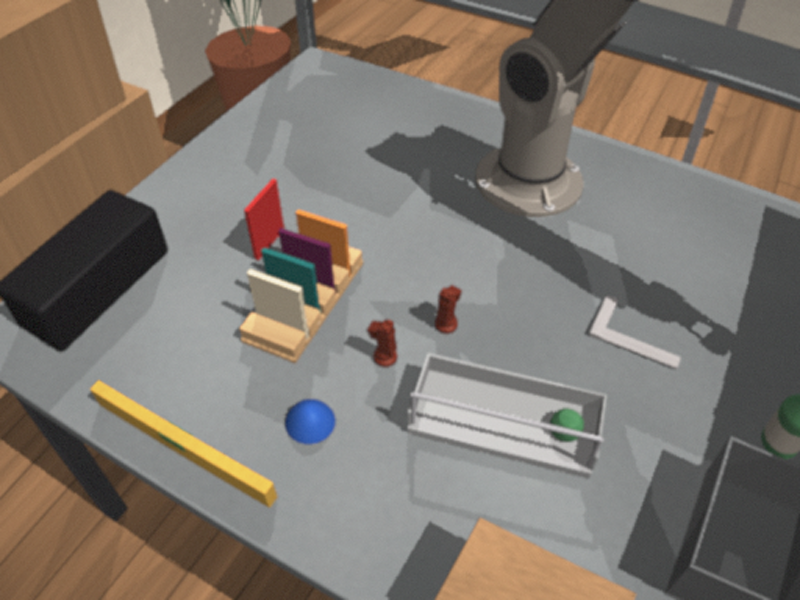

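View pics/d0b.png

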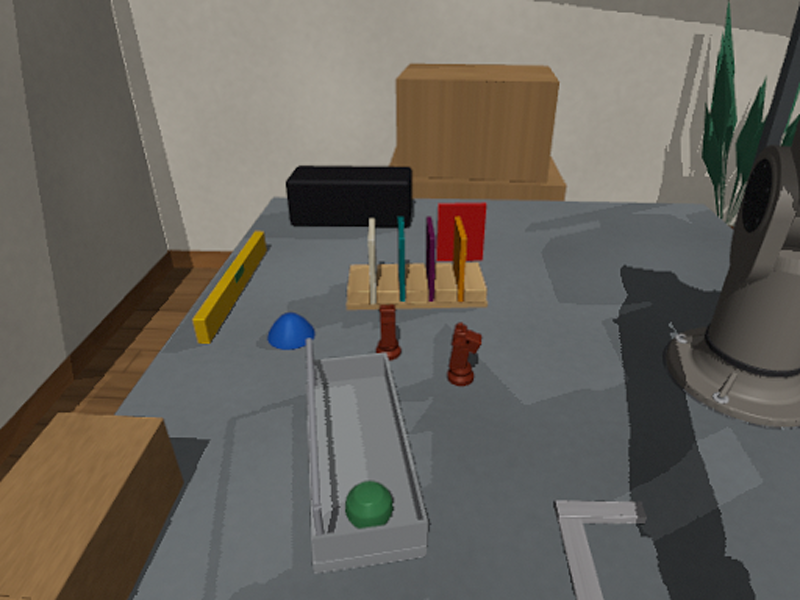

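The scene view (800x600 scale) shows the amber tile in the rack slot nearest the base at (322,240). The nearer knight is at (447,310) and the ledge at (505,410), with the paperweight at (567,425). Next I'll measure them with depth.

Run:
```python
from h import *
np.set_printoptions(precision=4,suppress=True)
for tag in('s0','d0'):
    v=V(tag); P=v.P; hsv=cv2.cvtColor(v.im,cv2.COLOR_RGB2HSV).astype(int); H,S,W=hsv[...,0],hsv[...,1],hsv[...,2]
    ok=(v.d>0)&(abs(P[...,0])<1.2)&(abs(P[...,1])<1)
    print(tag,'cam',-v.R.T@v.t.reshape(3))
    f=4/6.25 if 0 else 0.64
    for n,(u,w) in dict(s0=dict(amber=(322,240),plum=(305,258),teal=(290,278),cream=(275,300),k1=(447,300),k2=(385,335),hill=(310,420),pw=(567,420),sq=(600,320),floor=(480,390)),
      d0=dict(amber=(460,240),plum=(431,260),teal=(402,260),cream=(372,260),k1=(460,345),k2=(387,320),hill=(290,330),pw=(368,500),sq=(600,512),floor=(360,430)))[tag].items():
        print(n,P[int(w*f),int(u*f)],hsv[int(w*f),int(u*f)])
    m=ok&(P[...,2]>.045)&(P[...,2]<.2)
    # amber
    a=m&(H>8)&(H<24)&(S>170)&(P[...,2]>.05)&(P[...,0]<.62)
    Q=P[a]; print('amber',a.sum(),Q.min(0),Q.max(0),np.median(Q,0))
    if len(Q)>20:
        xy=Q[:,:2]; c=np.median(xy,0); q=xy[np.linalg.norm(xy-c,axis=1)<.07]; 
        w_,vec=np.linalg.eigh(np.cov(q.T)); print(' c',q.mean(0),'along',vec[:,1],'sd',w_**.5)
```

```text
s0 cam [1.1879 0.355  0.9967]
amber [ 0.4506 -0.2265  0.0919] [ 11 165 127]
plum [ 0.5052 -0.2265  0.0922] [162 119  58]
teal [ 0.5585 -0.222   0.0959] [ 88 140  69]
cream [ 0.6123 -0.2131  0.0934] [ 17  53 136]
k1 [0.4621 0.0336 0.0831] [  7 155  64]
k2 [ 0.5759 -0.022   0.0805] [  5 164  76]
hill [ 0.7491 -0.0568  0.0374] [110 168 212]
pw [0.5634 0.2928 0.0537] [ 65 102 145]
sq [0.3084 0.269  0.0109] [  8  13 209]
floor [0.5587 0.1466 0.023 ] [ 30   4 188]
amber 445 [ 0.4415 -0.274   0.0501] [ 0.4575 -0.1774  0.1424] [ 0.4497 -0.2125  0.1124]
 c [ 0.45  -0.218] along [-0.0804  0.9968] sd [0.0018 0.0283]
d0 cam [0.4961 0.6841 0.537 ]
amber [ 0.448  -0.1871  0.1358] [ 14 235  52]
plum [ 0.4992 -0.1798  0.0984] [160 203  54]
teal [ 0.5491 -0.175   0.0997] [ 90 245  75]
cream [ 0.6012 -0.1672  0.1025] [ 23  47 151]
k1 [0.4526 0.0374 0.0721] [  5 208  86]
k2 [ 0.5645 -0.0181  0.0758] [  5 194  92]
hill [ 0.73   -0.0485  0.0289] [108 188 168]
pw [0.558  0.3062 0.0578] [ 68 137 108]
sq [0.2971 0.2734 0.0128] [150   2 138]
floor [0.5858 0.1646 0.0193] [ 90   6 132]
amber 281 [ 0.4246 -0.3756  0.05  ] [ 0.5718 -0.0246  0.1439] [ 0.4475 -0.1995  0.1046]
 c [ 0.447  -0.2066] along [-0.1299  0.9915] sd [0.003  0.0279]
```

Run:
```python
from h import *
np.set_printoptions(precision=4,suppress=True)
from scipy.spatial.transform import Rotation as Ro
print('tool axes cols\n',Ro.from_rotvec(manip.observe()['tool_rot']).as_matrix())
allp=[]
for tag in('s0','d0'):
    v=V(tag); P=v.P; ok=v.d>0
    r=ok&(P[...,0]>.42)&(P[...,0]<.75)&(P[...,1]>.03)&(P[...,1]<.45)
    bar=r&(P[...,2]>.088)&(P[...,2]<.112)&(P[...,0]>.57)
    Q=P[bar]; print(tag,'bar n',len(Q))
    if len(Q)>10:
        p=np.polyfit(Q[:,1],Q[:,0],1); print(' x=',p,'resid',np.std(Q[:,0]-np.polyval(p,Q[:,1])),'y',Q[:,1].min(),Q[:,1].max(),'z',Q[:,2].mean())
    lip=r&(P[...,2]>.03)&(P[...,2]<.066)&(P[...,0]<.54)
    Q=P[lip]; Q=Q[Q[:,1]>.11]; print(' lip n',len(Q))
    if len(Q)>10:
        p=np.polyfit(Q[:,1],Q[:,0],1); e=Q[:,0]-np.polyval(p,Q[:,1]); k=abs(e)<.006; p=np.polyfit(Q[k,1],Q[k,0],1); print(' x=',p,k.sum(),'y',Q[k,1].min(),Q[k,1].max(),'ztop',np.percentile(Q[k,2],99))
    hsv=cv2.cvtColor(v.im,cv2.COLOR_RGB2HSV).astype(int);H,S=hsv[...,0],hsv[...,1]
    g=r&(H>45)&(H<90)&(S>80); Q=P[g]; print(' pw',len(Q),Q.min(0),Q.max(0),Q.mean(0))
    k=ok&((H<10)|(H>170))&(S>110)&(P[...,0]<.52)&(P[...,0]>.38)&(P[...,1]>0)&(P[...,1]<.08); Q=P[k]
    print(' knight',len(Q),Q.min(0),Q.max(0))
    for a,b in((.001,.012),(.02,.05),(.06,.08),(.08,.1)):
        q=Q[(Q[:,2]>a)&(Q[:,2]<b)]
        if len(q): print('  ',a,len(q),q.mean(0),q.min(0)[:2],q.max(0)[:2])
# big crops
a=V('s0').im[150:320,225:400]; b=V('d0').im[190:380,180:330]
big=np.hstack([cv2.resize(a,(460,447),interpolation=3),cv2.resize(b,(340,447),interpolation=3)])
cv2.imwrite('pics/c1.png',big[:,:,::-1])
```

```text
tool axes cols
 [[ 0.3389 -0.0004 -0.9408]
 [ 0.9408 -0.0015  0.3389]
 [-0.0016 -1.     -0.0001]]
s0 bar n 454
 x= [-0.2304  0.6839] resid 0.00235335844439299 y 0.07737296681227504 0.35650299548257885 z 0.10204869134347157
 lip n 674
 x= [-0.2121  0.5699] 594 y 0.14107280507327616 0.3360225736997868 ztop 0.06274683847948581
 pw 198 [0.5453 0.2738 0.0291] [0.5849 0.3197 0.0604] [0.5644 0.2969 0.0509]
 knight 299 [0.4243 0.0123 0.0033] [0.4708 0.0472 0.0971]
   0.001 47 [0.4601 0.0344 0.0086] [0.438  0.0123] [0.4708 0.0472]
   0.02 76 [0.4615 0.0331 0.0341] [0.4442 0.0183] [0.4688 0.0435]
   0.06 69 [0.451  0.0334 0.073 ] [0.4243 0.0207] [0.4667 0.0422]
   0.08 67 [0.454  0.0306 0.0879] [0.4329 0.0182] [0.4649 0.0417]
d0 bar n 534
 x= [-0.2289  0.681 ] resid 0.0023786090290530307 y 0.07701281634159778 0.3544500947069202 z 0.103119284151901
 lip n 826
 x= [-0.0849  0.5435] 246 y 0.16481453344335842 0.3386595787389622 ztop 0.06139482934873389
 pw 713 [0.534  0.2708 0.0199] [0.5846 0.3205 0.0611] [0.5575 0.3045 0.0483]
 knight 540 [0.4221 0.0176 0.0016] [0.4661 0.0483 0.0969]
   0.001 78 [0.4481 0.0405 0.0078] [0.43   0.0223] [0.4661 0.0483]
   0.02 137 [0.4509 0.0366 0.033 ] [0.4332 0.0216] [0.465  0.0438]
   0.06 128 [0.4422 0.037  0.071 ] [0.4221 0.0176] [0.4639 0.0419]
   0.08 122 [0.4468 0.0316 0.087 ] [0.4251 0.0177] [0.4622 0.0414]
```

View pics/c1.png

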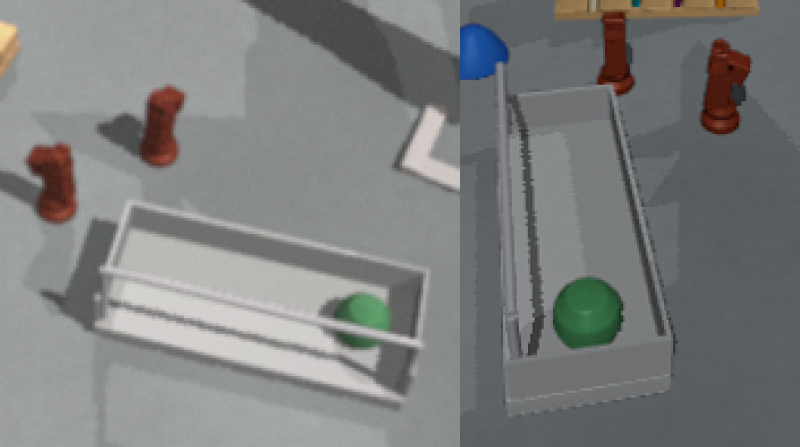

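The ledge yaw is about 0.226 rad, its origin is about (0.584, 0.205), and the free part is on the -y side. Next I'll move over the ledge towards the rack.

```bash
python3 -m jog '[{"x":-29,"z":-39},{"x":-29,"z":-39},{"x":-29,"z":-39},{"x":-29,"z":-39},{"x":-29,"z":-39},{"x":-29,"z":-39},{"x":-29,"z":-39},{"x":-29,"z":-39},{"x":-29,"z":-39},{"x":-29,"z":-39}]'
cat >> h.py <<'E'
from scipy.spatial.transform import Rotation as Ro
def go(target,yaw=None):
    "print shift (mm) in tool axes to bring TCP to world target; yaw = wanted tool-x yaw mod pi"
    s=manip.observe(); A=Ro.from_rotvec(s['tool_rot']).as_matrix(); p=np.array(s['eef_pos'])
    y0=np.arctan2(A[1,0],A[0,0]); out=dict(t=round(s['t'],2),p=np.round(p,4),yaw=round(y0,4),f=np.round(s['ft_force'],1),op=round(s['opening']*88,1))
    print(out); print('shift tool mm',np.round(A.T@(np.array(target)-p)*1000,1))
    if yaw is not None:
        d=(yaw-y0+np.pi/2)%np.pi-np.pi/2; print('roll',round(-d,4)); B=Ro.from_rotvec([0,0,d]).as_matrix()@A
        print('shift after roll',np.round(B.T@(np.array(target)-p)*1000,1),'q7',s['qpos'][6])
E
python3 -c "
from h import *
go([.446,-.226,.24],.08)"
```

```text
{'t': 0.1, 'p': array([0.2286, 0.6346, 0.2298]), 'yaw': np.float64(1.225), 'f': array([-0.1,  0.2, -0.3]), 'op': 87.9}
shift tool mm [-736.    -8.9 -496.2]
roll 1.145
shift after roll [ 147.9  -10.3 -875.2] q7 -0.08310721086364747validation failed for argument at $[0]...
```

```bash
python3 -m jog '[{"x":-29,"y":0,"z":-39,"roll":0,"jaw":80},{"x":-29,"y":0,"z":-39,"roll":0,"jaw":80},{"x":-29,"y":0,"z":-39,"roll":0,"jaw":80},{"x":-29,"y":0,"z":-39,"roll":0,"jaw":80},{"x":-29,"y":0,"z":-39,"roll":0,"jaw":80},{"x":-29,"y":0,"z":-39,"roll":0,"jaw":80},{"x":-29,"y":0,"z":-39,"roll":0,"jaw":50},{"x":-29,"y":0,"z":-39,"roll":0,"jaw":40},{"x":-29,"y":0,"z":-39,"roll":0,"jaw":40},{"x":-29,"y":0,"z":-39,"roll":0,"jaw":40}]'
python3 -c "
from h import *
go([.446,-.226,.24],.08)"
```

```text
t: 1.1
eef_pos: [0.498, 0.2281, 0.2305]
tool_rot: [-1.353, -0.951, 0.951]
ft_force: [0.6, 1.0, 0.8]
opening: 0.584
{'t': 1.1, 'p': array([0.498 , 0.2281, 0.2305]), 'yaw': np.float64(1.2251), 'f': array([0.6, 1. , 0.8]), 'op': 51.4}
shift tool mm [-444.9   -9.4 -105. ]
roll 1.1451
shift after roll [ -88.1   -9.6 -448.5] q7 0.742713737905807
```

```bash
python3 -m jog '[{"x":-44,"y":-1,"z":-10,"roll":0,"jaw":40},{"x":-44,"y":-1,"z":-10,"roll":0,"jaw":40},{"x":-44,"y":-1,"z":-10,"roll":0,"jaw":40},{"x":-44,"y":-1,"z":-10,"roll":0,"jaw":40},{"x":-44,"y":-1,"z":-10,"roll":0,"jaw":40},{"x":-44,"y":-1,"z":-10,"roll":0,"jaw":40},{"x":-44,"y":-1,"z":-10,"roll":0,"jaw":40},{"x":-44,"y":-1,"z":-10,"roll":0,"jaw":40},{"x":-44,"y":-1,"z":-10,"roll":0,"jaw":40},{"x":-44,"y":-1,"z":-10,"roll":0,"jaw":40}]' && python3 -m jog '[{"x":0,"y":0,"z":0,"roll":0.143,"jaw":40},{"x":0,"y":0,"z":0,"roll":0.143,"jaw":40},{"x":0,"y":0,"z":0,"roll":0.143,"jaw":40},{"x":0,"y":0,"z":0,"roll":0.143,"jaw":40},{"x":0,"y":0,"z":0,"roll":0.143,"jaw":40},{"x":0,"y":0,"z":0,"roll":0.143,"jaw":40},{"x":0,"y":0,"z":0,"roll":0.143,"jaw":40},{"x":0,"y":0,"z":0,"roll":0.143,"jaw":40},{"x":0,"y":0,"z":0,"roll":0,"jaw":40}]'
python3 -c "
from h import *
go([.446,-.226,.24],.08)
im=snap('wrist','w1')[0]; cv2.imwrite('pics/w1b.png',cv2.resize(im[:,:,::-1],(768,576)))"
```

```text
t: 2.1
eef_pos: [0.4416, -0.2194, 0.2407]
tool_rot: [-1.353, -0.951, 0.951]
ft_force: [1.2, -0.5, -0.4]
opening: 0.456
t: 3.0
eef_pos: [0.4421, -0.2176, 0.2404]
tool_rot: [-1.57, -0.062, 0.063]
ft_force: [-0.0, -0.0, 0.6]
opening: 0.457
{'t': 3.0, 'p': array([ 0.4421, -0.2176,  0.2404]), 'yaw': np.float64(0.0799), 'f': array([-0. , -0. ,  0.6]), 'op': 40.2}
shift tool mm [ 3.2  0.4 -8.7]
roll -0.0001
shift after roll [ 3.2  0.4 -8.7] q7 0.5627959665410296
```

View pics/w1b.png

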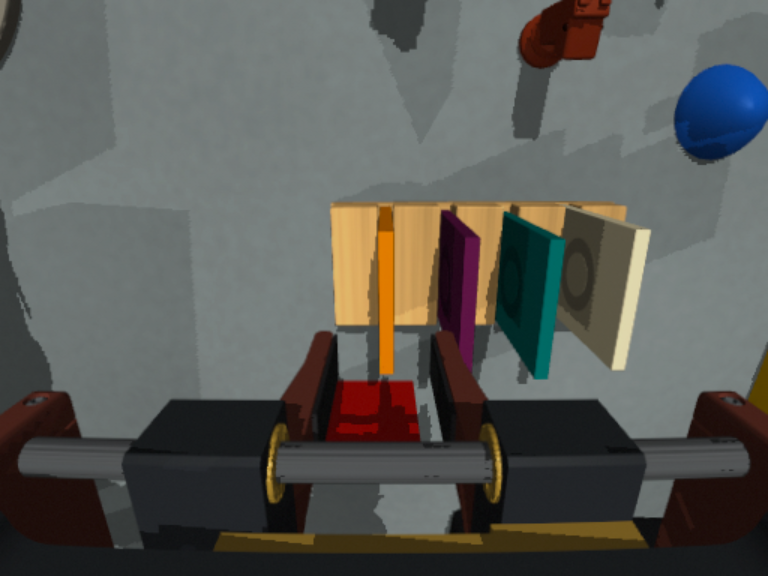

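The wrist view shows the amber top edge from (386,231) to (387,374), between the open fingers. I'll compute its axis from those pixels.

Run:
```python
from h import *
np.set_printoptions(precision=4,suppress=True)
v=V('w1'); c=[v.plane((u+.5)/1.5-.5,(w+.5)/1.5-.5,.14)[:2] for u,w in((378.5,231.5),(393.5,231.5),(380,375),(394,375))]
print(np.array(c))
hsv=cv2.cvtColor(v.im,cv2.COLOR_RGB2HSV).astype(int);H,S,W=[hsv[...,i] for i in range(3)]
m=(H>8)&(H<22)&(S>200)&(W>150)&(v.P[...,2]>.13); Q=v.P[m]; print(m.sum(),Q.mean(0),Q.min(0),Q.max(0))
q=cv2.minAreaRect((Q[:,:2]*1000).astype(np.float32)); print(q)
f=np.array(c[0])+c[1]; n=np.array(c[2])+c[3]; d=(f-n)/2; print('along',np.linalg.norm(d),'yaw of normal',np.arctan2(d[1],d[0])-np.pi/2,'c',(f+n)/4)
C=(f+n)/4; go([C[0],C[1],.24],np.arctan2(d[1],d[0])-np.pi/2)
```

```text
[[ 0.4369 -0.1814]
 [ 0.4462 -0.1806]
 [ 0.4461 -0.2811]
 [ 0.4557 -0.2802]]
955 [ 0.4454 -0.2257  0.1401] [ 0.4365 -0.279   0.1359] [ 0.454  -0.1343  0.3942]
((443.59161376953125, -206.74505615234375), (9.716023445129395, 145.57278442382812), 5.244023323059082)
along 0.10009570963666195 yaw of normal 0.09334290907515785 c [ 0.4462 -0.2308]
{'t': 3.05, 'p': array([ 0.4421, -0.2176,  0.2404]), 'yaw': np.float64(0.0842), 'f': array([-0.8, -0.6, -0.6]), 'op': 40.1}
shift tool mm [  3.    0.4 -13.5]
roll -0.0092
shift after roll [  2.8   0.4 -13.5] q7 0.5669084865498653
```

```bash
python3 -m jog '[{"x":3,"y":0,"z":-13,"roll":-0.01,"jaw":40},{"x":0,"y":30,"z":0,"roll":0,"jaw":40},{"x":0,"y":30,"z":0,"roll":0,"jaw":40},{"x":0,"y":30,"z":0,"roll":0,"jaw":40},{"x":0,"y":25,"z":0,"roll":0,"jaw":40},{"x":0,"y":13,"z":0,"roll":0,"jaw":40},{"x":0,"y":0,"z":0,"roll":0,"jaw":40},{"x":0,"y":0,"z":0,"roll":0,"jaw":40}]' 20 && python3 -m jog '[{"x":0,"y":0,"z":0,"roll":0,"jaw":0},{"x":0,"y":0,"z":0,"roll":0,"jaw":0},{"x":0,"y":0,"z":0,"roll":0,"jaw":0},{"x":0,"y":0,"z":0,"roll":0,"jaw":0},{"x":0,"y":0,"z":0,"roll":0,"jaw":0},{"x":0,"y":0,"z":0,"roll":0,"jaw":0},{"x":0,"y":0,"z":0,"roll":0,"jaw":0}]' 20
```

```text
t: 3.85
eef_pos: [0.4468, -0.2309, 0.1133]
tool_rot: [-1.57, -0.073, 0.072]
ft_force: [-0.1, 0.4, 0.6]
opening: 0.457
t: 4.55
eef_pos: [0.4463, -0.2305, 0.1129]
tool_rot: [-1.569, -0.071, 0.071]
ft_force: [-2.6, 0.4, 6.0]
opening: 0.111
```

```bash
python3 -m jog '[{"x":0,"y":-5,"z":0,"roll":0,"jaw":0},{"x":0,"y":-10,"z":0,"roll":0,"jaw":0},{"x":0,"y":-20,"z":0,"roll":0,"jaw":0},{"x":0,"y":-25,"z":0,"roll":0,"jaw":0},{"x":0,"y":-30,"z":0,"roll":0,"jaw":0},{"x":0,"y":-30,"z":0,"roll":0,"jaw":0},{"x":0,"y":-30,"z":0,"roll":0,"jaw":0},{"x":0,"y":0,"z":0,"roll":0,"jaw":0}]' 25
python3 - <<'E'
from h import *
go([.616,.177,.262],.2263)
v,_,_=snap('side','d2'); snap('scene','s2')
V_=V('s2'); im=V_.im[60:290,140:400]; cv2.imwrite('pics/s2b.png',cv2.resize(im[:,:,::-1],(678,600),interpolation=3))
E
```

```text
t: 5.35
eef_pos: [0.4483, -0.2318, 0.2667]
tool_rot: [-1.571, -0.077, 0.066]
ft_force: [0.1, -0.3, -2.1]
opening: 0.111
{'t': 5.35, 'p': array([ 0.4483, -0.2318,  0.2667]), 'yaw': np.float64(0.0907), 'f': array([ 0.1, -0.3, -2.1]), 'op': 9.8}
shift tool mm [204.    5.4 391.9]
roll -0.1356
shift after roll [255.1   5.8 360.7] q7 0.5894263485651239
```

View pics/s2b.png

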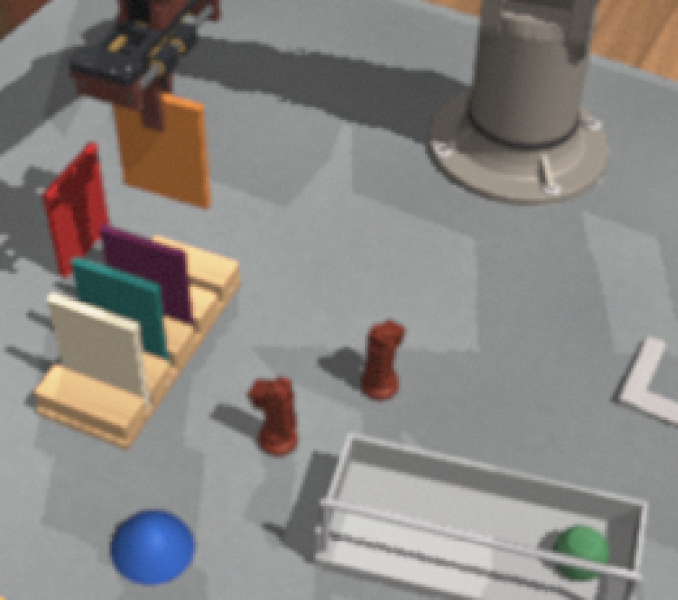

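The tile is held upright and clear of the rack. Next I'll carry it over the ledge.

```bash
python3 -m jog '[{"x":12,"y":0,"z":22,"roll":0,"jaw":0},{"x":20,"y":0,"z":40,"roll":0,"jaw":0},{"x":22,"y":0,"z":44,"roll":0,"jaw":0},{"x":22,"y":0,"z":44,"roll":0,"jaw":0},{"x":22,"y":0,"z":44,"roll":0,"jaw":0},{"x":22,"y":0,"z":44,"roll":0,"jaw":0},{"x":22,"y":0,"z":44,"roll":0,"jaw":0},{"x":22,"y":0,"z":44,"roll":0,"jaw":0},{"x":22,"y":0,"z":38,"roll":0,"jaw":0},{"x":16,"y":0,"z":28,"roll":0,"jaw":0}]' && python3 -m jog '[{"x":2,"y":0,"z":0,"roll":-0.06,"jaw":0},{"x":0,"y":0,"z":0,"roll":-0.076,"jaw":0},{"x":0,"y":0,"z":0,"roll":0,"jaw":0},{"x":0,"y":0,"z":0,"roll":0,"jaw":0}]'
python3 - <<'E'
from h import *
np.set_printoptions(precision=4,suppress=True)
go([.616,.177,.262],.2263)
snap('wrist','w3'); snap('side','d3'); a=V('w3').im; b=V('d3').im[130:384,150:380]
big=np.hstack([cv2.resize(a,(440,330)),cv2.resize(b,(340,375),interpolation=3)[:330]])
cv2.imwrite('pics/w3b.png',big[:,:,::-1])
E
```

```text
t: 6.45
eef_pos: [0.6113, 0.1818, 0.2601]
tool_rot: [-1.57, -0.071, 0.077]
ft_force: [-0.5, 0.2, -1.2]
opening: 0.118
t: 6.85
eef_pos: [0.6133, 0.1779, 0.2612]
tool_rot: [-1.564, -0.174, 0.178]
ft_force: [0.3, 0.6, -1.0]
opening: 0.114
{'t': 6.85, 'p': array([0.6133, 0.1779, 0.2612]), 'yaw': np.float64(0.2245), 'f': array([ 0.3,  0.6, -1. ]), 'op': 10.0}
shift tool mm [ 2.5 -0.8 -1.5]
roll -0.0018
shift after roll [ 2.5 -0.8 -1.5] q7 0.015177241646683276
```

View pics/w3b.png

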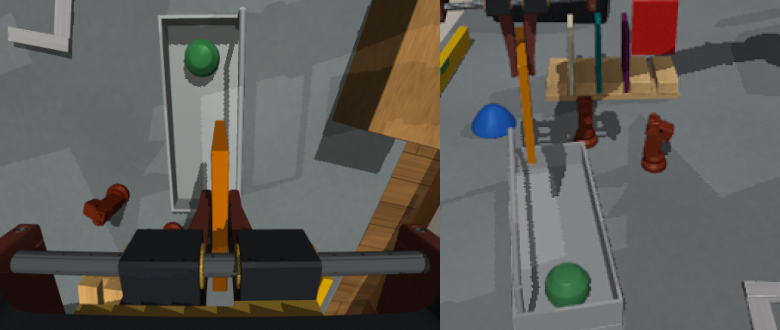

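Run:
```python
from h import *
np.set_printoptions(precision=4,suppress=True)
v=V('w3');P=v.P
c=np.array([.5838,.2051]);e=np.array([.9745,.2243]);f=np.array([-.2243,.9745])
X=(P[...,:2]-c)@e;Y=(P[...,:2]-c)@f;Z=P[...,2]
for n,m in dict(bar=(Z>.092)&(Z<.112)&(X>.03)&(X<.07)&(Y>0)&(Y<.13),lip=(Z>.056)&(Z<.066)&(abs(X+.057)<.012)&(abs(Y)<.13),cheekp=(Z>.055)&(Z<.066)&(abs(X)<.035)&(abs(Y-.145)<.012),floor=(abs(Z-.02)<.008)&(abs(X)<.04)&(Y>.02)&(Y<.06)).items():
    x,y,z=X[m],Y[m],Z[m]
    print(n,m.sum(),'x',np.percentile(x,[2,50,98]),'y',np.percentile(y,[2,50,98]),'z',np.median(z),'slope',np.polyfit(y,x,1) if m.sum()>5 else '')
hsv=cv2.cvtColor(v.im,cv2.COLOR_RGB2HSV);g=(hsv[...,0]>45)&(hsv[...,0]<90)&(hsv[...,1]>80)&(Y>.05)&(Y<.14)
print('pw',X[g].min(),X[g].max(),Y[g].min(),Y[g].max(),Z[g].max())
hs=hsv.astype(int);a=(hs[...,0]>8)&(hs[...,0]<22)&(hs[...,1]>200)&(Z>.1)&(Z<.32)
print('tile',X[a].min(),X[a].max(),Y[a].min(),Y[a].max(),Z[a].min(),Z[a].max())
p=manip.observe()['eef_pos']; print('tcp ledge',(p[:2]-c)@e,(p[:2]-c)@f)
```

```text
bar 966 x [0.0463 0.0499 0.0539] y [0.0031 0.0708 0.1278] z 0.10337616646217253 slope [0.0011 0.0499]
lip 788 x [-0.059  -0.0564 -0.0543] y [-0.1236  0.0204  0.1262] z 0.05986146533591022 slope [-0.0005 -0.0565]
cheekp 284 x [-0.0334  0.0005  0.0332] y [0.1392 0.1411 0.1432] z 0.05988112302276419 slope [ 2.0898 -0.2945]
floor 1730 x [-0.0384  0.0003  0.0378] y [0.0212 0.0413 0.0597] z 0.020188531443274912 slope [-0.0152  0.0005]
pw -0.02714137385232501 0.024376637484830762 0.05024367350289537 0.11663605328238862 0.4153022103658377
tile 0.018937011584072797 0.02890481188414596 -0.08250178143079637 0.0171909754899712 0.16528326273170152 0.2919662856872799
tcp ledge 0.022908785627974937 -0.033111181841692906
```

The refined ledge frame agrees within about 1 mm. The tile is at ledge x≈24, y≈-33 mm, so I'll lower it.

```bash
python3 -m jog '[{"x":0,"y":15,"z":0,"roll":0,"jaw":0},{"x":0,"y":22,"z":0,"roll":0,"jaw":0},{"x":0,"y":22,"z":0,"roll":0,"jaw":0},{"x":0,"y":18,"z":0,"roll":0,"jaw":0},{"x":0,"y":15,"z":0,"roll":0,"jaw":0},{"x":0,"y":12,"z":0,"roll":0,"jaw":0},{"x":0,"y":12,"z":0,"roll":0,"jaw":0},{"x":0,"y":9,"z":0,"roll":0,"jaw":0},{"x":0,"y":6,"z":0,"roll":0,"jaw":0},{"x":0,"y":0,"z":0,"roll":0,"jaw":0}]' && python3 -m jog '[{"x":0,"y":2,"z":0,"roll":0,"jaw":0},{"x":0,"y":1,"z":0,"roll":0,"jaw":0},{"x":0,"y":1,"z":0,"roll":0,"jaw":0},{"x":0,"y":0,"z":0,"roll":0,"jaw":0}]'
```

```text
t: 7.95
eef_pos: [0.6136, 0.1783, 0.1309]
tool_rot: [-1.564, -0.177, 0.179]
ft_force: [0.1, 0.8, -2.2]
opening: 0.109
t: 8.35
eef_pos: [0.614, 0.1784, 0.1278]
tool_rot: [-1.563, -0.178, 0.178]
ft_force: [-0.8, -0.9, -1.3]
opening: 0.115
```

```bash
python3 -m jog '[{"x":0,"y":1,"z":0,"roll":0,"jaw":0},{"x":0,"y":1,"z":0,"roll":0,"jaw":0},{"x":0,"y":0,"z":0,"roll":0,"jaw":0}]'; python3 -m jog '[{"x":0,"y":1,"z":0,"roll":0,"jaw":0},{"x":0,"y":1,"z":0,"roll":0,"jaw":0},{"x":0,"y":0,"z":0,"roll":0,"jaw":0}]'
```

```text
t: 8.65
eef_pos: [0.6138, 0.1784, 0.1255]
tool_rot: [-1.563, -0.178, 0.178]
ft_force: [-0.6, -0.0, -2.4]
opening: 0.114
t: 8.95
eef_pos: [0.6138, 0.1783, 0.1235]
tool_rot: [-1.564, -0.178, 0.178]
ft_force: [-0.4, -0.3, -1.5]
opening: 0.114
```

```bash
python3 -m jog '[{"x":0,"y":1,"z":0,"roll":0,"jaw":0},{"x":0,"y":1,"z":0,"roll":0,"jaw":0},{"x":0,"y":0,"z":0,"roll":0,"jaw":0}]'; python3 -m jog '[{"x":0,"y":1,"z":0,"roll":0,"jaw":0},{"x":0,"y":0,"z":0,"roll":0,"jaw":0}]'
```

```text
t: 9.25
eef_pos: [0.6142, 0.1784, 0.123]
tool_rot: [-1.563, -0.178, 0.178]
ft_force: [-3.0, -1.0, 8.2]
opening: 0.113
t: 9.45
eef_pos: [0.6144, 0.1785, 0.123]
tool_rot: [-1.562, -0.179, 0.178]
ft_force: [-6.2, -1.0, 15.7]
opening: 0.112
```

```bash
python3 -m jog '[{"x":0,"y":-2,"z":0,"roll":0,"jaw":0},{"x":0,"y":0,"z":0,"roll":0,"jaw":0},{"x":0,"y":0,"z":0,"roll":0,"jaw":20},{"x":0,"y":0,"z":0,"roll":0,"jaw":28},{"x":0,"y":0,"z":0,"roll":0,"jaw":28},{"x":0,"y":0,"z":0,"roll":0,"jaw":28}]' && python3 -m jog '[{"x":2,"y":0,"z":0,"roll":0,"jaw":28},{"x":3,"y":0,"z":0,"roll":0,"jaw":28},{"x":3,"y":0,"z":0,"roll":0,"jaw":28},{"x":3,"y":0,"z":0,"roll":0,"jaw":28},{"x":3,"y":0,"z":0,"roll":0,"jaw":28},{"x":3,"y":0,"z":0,"roll":0,"jaw":28},{"x":3,"y":0,"z":0,"roll":0,"jaw":28},{"x":3,"y":0,"z":0,"roll":0,"jaw":28},{"x":0,"y":0,"z":0,"roll":0,"jaw":28},{"x":0,"y":0,"z":0,"roll":0,"jaw":28}]'
python3 - <<'E'
from h import *
snap('wrist','w4'); snap('side','d4'); a=V('w4').im; b=V('d4').im[170:384,180:360]
big=np.hstack([cv2.resize(a,(440,330)),cv2.resize(b,(340,404),interpolation=3)[:330]])
cv2.imwrite('pics/w4b.png',big[:,:,::-1])
E
```

```text
t: 10.05
eef_pos: [0.6139, 0.1784, 0.1225]
tool_rot: [-1.563, -0.178, 0.178]
ft_force: [-0.0, -0.5, -0.1]
opening: 0.32
t: 11.05
eef_pos: [0.6363, 0.1835, 0.1226]
tool_rot: [-1.563, -0.178, 0.178]
ft_force: [0.6, 0.2, 0.1]
opening: 0.323
```

View pics/w4b.png

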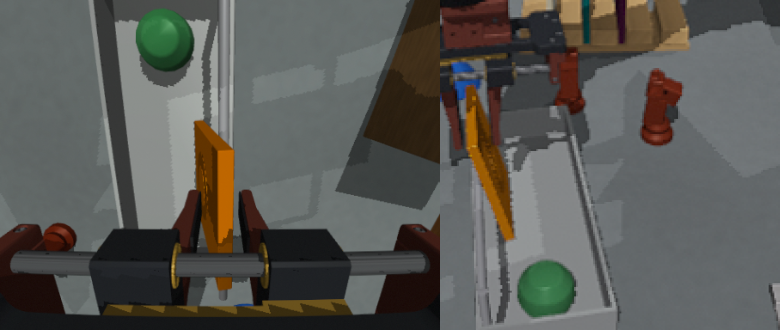

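The tile now leans on the bar, and both fingers are clear of it. I'll lift up and go to view the knight.

```bash
python3 -m jog '[{"x":0,"y":-8,"z":0,"roll":0,"jaw":28},{"x":0,"y":-20,"z":0,"roll":0,"jaw":28},{"x":0,"y":-30,"z":0,"roll":0,"jaw":28},{"x":0,"y":-35,"z":0,"roll":0,"jaw":28},{"x":0,"y":-35,"z":0,"roll":0,"jaw":50},{"x":0,"y":0,"z":0,"roll":0,"jaw":50}]'; python3 -c "
from h import *
go([.4475,-.05,.25])"
```

```text
t: 11.75
eef_pos: [0.6392, 0.1838, 0.257]
tool_rot: [-1.561, -0.185, 0.17]
ft_force: [-0.7, -0.0, 0.1]
opening: 0.456
{'t': 11.75, 'p': array([0.6392, 0.1838, 0.257 ]), 'yaw': np.float64(0.2265), 'f': array([-0.7, -0. ,  0.1]), 'op': 40.2}
shift tool mm [-239.4    4.4 -184.8]
```

```bash
python3 -m jog '[{"x":-34,"y":0,"z":-26,"roll":0,"jaw":56},{"x":-34,"y":0,"z":-26,"roll":0,"jaw":56},{"x":-34,"y":0,"z":-26,"roll":0,"jaw":56},{"x":-34,"y":0,"z":-26,"roll":0,"jaw":56},{"x":-34,"y":0,"z":-26,"roll":0,"jaw":56},{"x":-34,"y":0,"z":-26,"roll":0,"jaw":56},{"x":-34,"y":0,"z":-26,"roll":0,"jaw":56},{"x":0,"y":0,"z":0,"roll":0,"jaw":56},{"x":0,"y":0,"z":0,"roll":0,"jaw":56}]'
python3 - <<'E'
from h import *
np.set_printoptions(precision=4,suppress=True)
s=manip.observe(); print(s['eef_pos'])
snap('wrist','w5'); snap('scene','s5'); v=V('w5'); a=v.im
p=v.proj([.4475,.027,.08])[0]; print(p)
u,w=p.astype(int); u0,w0=max(0,u-60),max(0,w-60); print(u0,w0)
cr=a[w0:w0+120,u0:u0+120]; b=V('s5').im[190:310,250:400]
print(cr.shape)
big=np.hstack([cv2.resize(cr,(cr.shape[1]*4,cr.shape[0]*4),interpolation=3),np.pad(cv2.resize(b,(300,240),interpolation=3),((0,cr.shape[0]*4-240),(0,0),(0,0)))])
cv2.imwrite('pics/w5b.png',big[:,:,::-1])
# tile check from scene+wrist
c=np.array([.5838,.2051]);e=np.array([.9745,.2243]);f=np.array([-.2243,.9745])
for t in('s5','w5'):
    q=V(t);P=q.P;X=(P[...,:2]-c)@e;Y=(P[...,:2]-c)@f;Z=P[...,2];h=cv2.cvtColor(q.im,cv2.COLOR_RGB2HSV).astype(int)
    m=(h[...,0]>8)&(h[...,0]<22)&(h[...,1]>150)&(abs(X)<.1)&(abs(Y)<.13)&(Z>.0)&(Z<.2)
    print(t,m.sum()); 
    for z in(.03,.06,.09,.12,.14):
        k=m&(abs(Z-z)<.008)
        if k.sum()>3: print(z,k.sum(),X[k].mean(),X[k].min(),X[k].max(),Y[k].min(),Y[k].max(),np.polyfit(Y[k],X[k],1)[0])
E
```

```text
t: 12.65
eef_pos: [0.445, -0.0477, 0.2509]
tool_rot: [-1.562, -0.178, 0.176]
ft_force: [-0.1, -0.2, 0.8]
opening: 0.639
[ 0.445  -0.0477  0.2509]
[270.8143 112.2051]
210 52
(120, 120, 3)
s5 653
0.03 55 0.03167981818957305 0.02861263217988029 0.0337209630658337 -0.07672003449774438 0.012957873969643253 0.0032462153444620676
0.06 94 0.03745688974104761 0.034453269823025136 0.04115736245627866 -0.07709251765739616 0.013592719275905123 0.0005908168646206615
0.12 116 0.04963870765817501 0.04677693660441278 0.05199795961824793 -0.07776148413534949 0.014917903511107077 0.002433479540706006
0.14 182 0.05283014977926043 0.04778931126277975 0.0564958475284941 -0.0788176318830921 0.016591542510826698 -0.00332905792877064
w5 5093
0.03 593 0.02222225102637902 0.019279092689413503 0.028583888392043254 -0.08220007240899699 -0.008374023392676008 -0.009563970822964432
0.06 661 0.02786359238757456 0.024371194141023258 0.03495529521210186 -0.08243913141867464 -0.017057675822121594 -0.030781393474776812
0.09 774 0.03397212385045614 0.02998087159290016 0.04197340294483481 -0.08247958530257296 -0.025724141389620384 -0.04328036698056567
0.12 852 0.04077482774837524 0.0369613731806356 0.04683254144090471 -0.08244353949245223 -0.033959797764105654 -0.017657429916011488
0.14 83 0.04345374980261353 0.0406452366915681 0.047034769352369665 -0.08191701207044327 -0.05553977708561044 -0.0840003470525652
```

View pics/w5b.png

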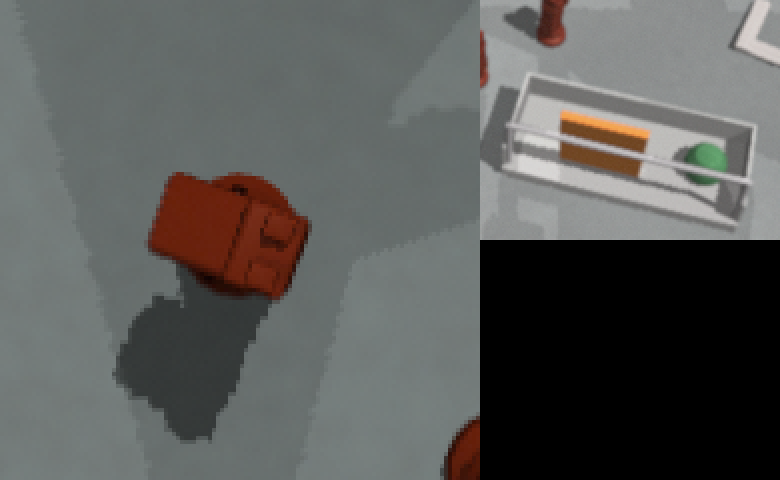

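Run:
```python
from h import *
np.set_printoptions(precision=4,suppress=True)
v=V('w5'); px=lambda a,b,z:v.plane(210+(a+.5)/4-.5,52+(b+.5)/4-.5,z)
for z in(.08,.09): 
    c=[px(*q,z)[:2] for q in((178,172),(149,245),(310,225),(276,298))]; print(z,np.array(c).ravel())
    d=(c[0]+c[1]-c[2]-c[3])/2; print('nose yaw',np.arctan2(d[1],d[0]),'widths',np.linalg.norm(c[0]-c[1]),np.linalg.norm(c[2]-c[3]))
P=v.P; h=cv2.cvtColor(v.im,cv2.COLOR_RGB2HSV).astype(int)
m=((h[...,0]<10)|(h[...,0]>170))&(h[...,1]>110)&(np.hypot(P[...,0]-.4475,P[...,1]-.027)<.05)
for lo,hi in((.0,.012),(.055,.075),(.075,.085),(.085,.1)):
    k=m&(P[...,2]>lo)&(P[...,2]<hi); Q=P[k]
    if len(Q)>5: print(lo,k.sum(),Q.mean(0),Q.min(0)[:2],Q.max(0)[:2],[np.round(x,3) for x in cv2.minAreaRect((Q[:,:2]*1000).astype(np.float32))])
k=m&(P[...,2]<.012)&(P[...,2]>.002)
if k.sum()>8:
    from scipy.optimize import least_squares
    Q=P[k][:,:2]; print('base pts max from est', np.percentile(np.linalg.norm(Q-[.4475,.027],axis=1),[50,95]))
    print(cv2.minEnclosingCircle((Q*1000).astype(np.float32)))
# base circle top-of-pic edge: crop (245,172) at z~.006
print('far base edge',px(245,172,.006),'right base',px(292,205,.006))
```

```text
0.08 [0.4248 0.0413 0.4212 0.0202 0.4643 0.0358 0.46   0.014 ]
nose yaw 2.9938305793300697 widths 0.02142480911081944 0.02225668048747171
0.09 [0.4249 0.0411 0.4214 0.0206 0.4632 0.0358 0.459  0.0146]
nose yaw 2.9938305793300697 widths 0.020764865326484912 0.021571112748144283
0.0 75 [0.4494 0.0341 0.0093] [0.4352 0.0073] [0.4642 0.0472] [array([449.787,  27.16 ]), array([40.056, 27.729]), np.float64(87.488)]
0.055 7 [0.452  0.0271 0.0727] [0.4212 0.019 ] [0.4648 0.0359] [array([443.012,  27.951]), array([13.241, 42.857]), np.float64(83.536)]
0.075 433 [0.4332 0.0288 0.0806] [0.4211 0.0138] [0.4457 0.0415] [array([433.038,  28.514]), array([27.883, 22.871]), np.float64(83.566)]
0.085 372 [0.4524 0.0266 0.0913] [0.4413 0.0143] [0.4625 0.0388] [array([452.011,  26.38 ]), array([24.162, 20.084]), np.float64(84.664)]
base pts max from est [0.019  0.0206]
((448.7485656738281, 27.216106414794922), 20.249984741210938)
far base edge [0.4464 0.048  0.006 ] right base [0.4648 0.0411 0.006 ]
```

The knight's axis is about (0.449, 0.027) with its nose at yaw ≈3.01, so the grip yaw is 1.44. The tile leans at about 0.2 rad, with its foot centre near x≈24 mm and y≈-33 mm.

```bash
python3 -m jog '[{"x":10,"y":0,"z":36,"roll":0,"jaw":60},{"x":10,"y":0,"z":36,"roll":-0.1,"jaw":60},{"x":0,"y":0,"z":0,"roll":-0.14,"jaw":60},{"x":0,"y":0,"z":0,"roll":-0.14,"jaw":60},{"x":0,"y":0,"z":0,"roll":-0.14,"jaw":60},{"x":0,"y":0,"z":0,"roll":-0.14,"jaw":60},{"x":0,"y":0,"z":0,"roll":-0.14,"jaw":60},{"x":0,"y":0,"z":0,"roll":-0.14,"jaw":60},{"x":0,"y":0,"z":0,"roll":-0.14,"jaw":60},{"x":0,"y":0,"z":0,"roll":-0.13,"jaw":60}]'; python3 -c "
from h import *
go([.449,.027,.0615],1.44)"
```

```text
t: 13.75
eef_pos: [0.4493, 0.0287, 0.2504]
tool_rot: [-1.266, -1.116, 1.116]
ft_force: [-0.3, 0.0, 1.0]
opening: 0.683
{'t': 13.75, 'p': array([0.4493, 0.0287, 0.2504]), 'yaw': np.float64(1.4449), 'f': array([-0.3,  0. ,  1. ]), 'op': 60.1}
shift tool mm [ -1.6 188.9   0. ]
roll 0.0049
shift after roll [ -1.6 188.9   0. ] q7 1.2835421089783134
```

```bash
python3 -m jog '[{"x":-2,"y":20,"z":0,"roll":0,"jaw":60},{"x":0,"y":35,"z":0,"roll":0,"jaw":60},{"x":0,"y":40,"z":0,"roll":0,"jaw":60},{"x":0,"y":35,"z":0,"roll":0,"jaw":60},{"x":0,"y":30,"z":0,"roll":0,"jaw":60},{"x":0,"y":20,"z":0,"roll":0,"jaw":60},{"x":0,"y":9,"z":0,"roll":0,"jaw":60},{"x":0,"y":0,"z":0,"roll":0,"jaw":60},{"x":0,"y":0,"z":0,"roll":0,"jaw":60}]'; python3 -m jog '[{"x":0,"y":0,"z":0,"roll":0,"jaw":40},{"x":0,"y":0,"z":0,"roll":0,"jaw":32},{"x":0,"y":0,"z":0,"roll":0,"jaw":28},{"x":0,"y":0,"z":0,"roll":0,"jaw":24},{"x":0,"y":0,"z":0,"roll":0,"jaw":15},{"x":0,"y":0,"z":0,"roll":0,"jaw":10},{"x":0,"y":0,"z":0,"roll":0,"jaw":10},{"x":0,"y":0,"z":0,"roll":0,"jaw":10}]' 12
```

```text
t: 14.65
eef_pos: [0.4492, 0.0258, 0.0621]
tool_rot: [-1.27, -1.111, 1.11]
ft_force: [0.2, -0.5, 0.4]
opening: 0.682
t: 15.45
eef_pos: [0.4485, 0.0254, 0.0618]
tool_rot: [-1.269, -1.11, 1.11]
ft_force: [-1.2, -0.1, 2.6]
opening: 0.274
```

Gripped at 24 mm. I'll lift and turn it.

```bash
python3 -m jog '[{"x":0,"y":-8,"z":0,"roll":0,"jaw":10},{"x":0,"y":-18,"z":0,"roll":0,"jaw":10},{"x":0,"y":-25,"z":0,"roll":0,"jaw":10},{"x":0,"y":-25,"z":0,"roll":0,"jaw":10},{"x":0,"y":-20,"z":0,"roll":-0.1,"jaw":10},{"x":0,"y":-14,"z":0,"roll":-0.12,"jaw":10},{"x":0,"y":0,"z":0,"roll":-0.13,"jaw":10},{"x":0,"y":0,"z":0,"roll":0,"jaw":10},{"x":0,"y":0,"z":0,"roll":0,"jaw":10}]' 15
python3 - <<'E'
from h import *
go([.5844,.1713,.172],1.797)
E
```

```text
t: 16.35
eef_pos: [0.4481, 0.0252, 0.1716]
tool_rot: [-1.101, -1.364, 1.364]
ft_force: [0.2, 0.6, 0.3]
opening: 0.272
{'t': 16.35, 'p': array([0.4481, 0.0252, 0.1716]), 'yaw': np.float64(1.7833), 'f': array([0.2, 0.6, 0.3]), 'op': 24.0}
shift tool mm [ 114.1   -0.4 -164.1]
roll -0.0137
shift after roll [ 111.8   -0.4 -165.6] q7 1.6854278094730801
```

```bash
python3 -m jog '[{"x":10,"y":0,"z":-12,"roll":0,"jaw":10},{"x":18,"y":0,"z":-24,"roll":0,"jaw":10},{"x":20,"y":0,"z":-28,"roll":0,"jaw":10},{"x":20,"y":0,"z":-28,"roll":0,"jaw":10},{"x":18,"y":0,"z":-28,"roll":0,"jaw":10},{"x":14,"y":0,"z":-24,"roll":0,"jaw":10},{"x":10,"y":0,"z":-14,"roll":0,"jaw":10},{"x":4,"y":0,"z":-6,"roll":-0.014,"jaw":10},{"x":0,"y":0,"z":0,"roll":0,"jaw":10},{"x":0,"y":0,"z":0,"roll":0,"jaw":10}]'
python3 - <<'E'
from h import *
go([.5844,.1713,.084],1.797)
snap('side','d6'); snap('scene','s6'); a=V('s6').im[180:320,240:410]; b=V('d6').im[150:384,170:370]
big=np.hstack([cv2.resize(a,(425,350),interpolation=3),cv2.resize(b,(300,350),interpolation=3)])
cv2.imwrite('pics/s6b.png',big[:,:,::-1])
c=np.array([.5838,.2051]);e=np.array([.9745,.2243]);f=np.array([-.2243,.9745])
for t in('s6','d6'):
    q=V(t);P=q.P;X=(P[...,:2]-c)@e;Y=(P[...,:2]-c)@f;Z=P[...,2];h=cv2.cvtColor(q.im,cv2.COLOR_RGB2HSV).astype(int)
    m=((h[...,0]<9)|(h[...,0]>170))&(h[...,1]>110)&(abs(X)<.08)&(abs(Y+.033)<.05)&(Z>.05)&(Z<.2)
    k=m&(Z<.13); print(t,k.sum(),Z[k].min(),X[k].min(),X[k].max(),Y[k].min(),Y[k].max())
E
```

```text
t: 17.35
eef_pos: [0.5836, 0.1712, 0.1712]
tool_rot: [-1.092, -1.375, 1.377]
ft_force: [0.1, -0.8, -1.3]
opening: 0.275
{'t': 17.35, 'p': array([0.5836, 0.1712, 0.1712]), 'yaw': np.float64(1.8), 'f': array([ 0.1, -0.8, -1.3]), 'op': 24.2}
shift tool mm [-0.1 87.2 -0.9]
roll 0.003
shift after roll [-0.1 87.2 -0.9] q7 1.557812957200814
s6 96 0.11107494835982609 -0.009332495191818519 0.012564017753504695 -0.049598776534425015 -0.01208657471381591
d6 199 0.1102150971177258 -0.028671972191325296 0.011762988492088088 -0.03851228392647049 -0.012179710390358756
```

View pics/s6b.png

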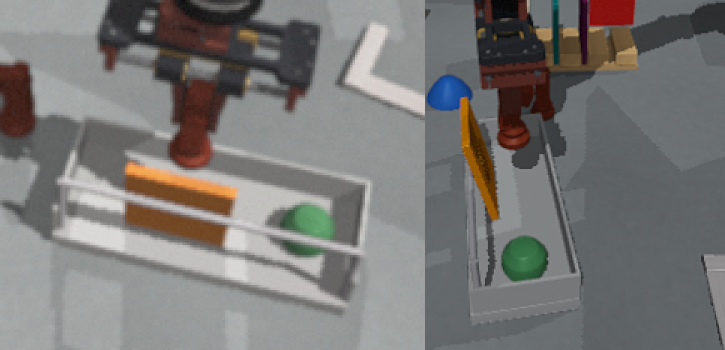

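The knight is centred in front of the tile, with its base spanning x -29..12 mm. I'll lower it.

```bash
python3 -m jog '[{"x":0,"y":10,"z":0,"roll":0,"jaw":10},{"x":0,"y":16,"z":0,"roll":0,"jaw":10},{"x":0,"y":16,"z":0,"roll":0,"jaw":10},{"x":0,"y":14,"z":0,"roll":0,"jaw":10},{"x":0,"y":12,"z":0,"roll":0,"jaw":10},{"x":0,"y":10,"z":0,"roll":0,"jaw":10},{"x":0,"y":6,"z":0,"roll":0,"jaw":10},{"x":0,"y":2,"z":0,"roll":0,"jaw":10},{"x":0,"y":0,"z":0,"roll":0,"jaw":10}]'; python3 -m jog '[{"x":0,"y":1,"z":0,"roll":0,"jaw":10},{"x":0,"y":1,"z":0,"roll":0,"jaw":10},{"x":0,"y":0,"z":0,"roll":0,"jaw":10}]'
```

```text
t: 18.35
eef_pos: [0.5842, 0.1719, 0.0856]
tool_rot: [-1.091, -1.377, 1.377]
ft_force: [0.2, -0.6, -1.4]
opening: 0.272
t: 18.65
eef_pos: [0.5843, 0.1719, 0.0839]
tool_rot: [-1.092, -1.377, 1.376]
ft_force: [-0.3, -0.2, -0.6]
opening: 0.275
```

```bash
python3 -m jog '[{"x":0,"y":1,"z":0,"roll":0,"jaw":10},{"x":0,"y":0,"z":0,"roll":0,"jaw":10}]'
```

```text
t: 18.85
eef_pos: [0.5841, 0.1719, 0.0826]
tool_rot: [-1.091, -1.377, 1.377]
ft_force: [0.7, 0.0, -0.2]
opening: 0.272
```

```bash
python3 -m jog '[{"x":0,"y":1,"z":0,"roll":0,"jaw":10},{"x":0,"y":0,"z":0,"roll":0,"jaw":10}]'; python3 -m jog '[{"x":0,"y":0.5,"z":0,"roll":0,"jaw":10},{"x":0,"y":0,"z":0,"roll":0,"jaw":10}]'
```

```text
t: 19.05
eef_pos: [0.5843, 0.172, 0.0818]
tool_rot: [-1.091, -1.377, 1.376]
ft_force: [-0.2, 0.3, 0.2]
opening: 0.273
t: 19.25
eef_pos: [0.5843, 0.1719, 0.0818]
tool_rot: [-1.091, -1.377, 1.376]
ft_force: [-1.3, -0.3, 6.0]
opening: 0.274
```

```bash
python3 -m jog '[{"x":0,"y":-0.5,"z":0,"roll":0,"jaw":10},{"x":0,"y":0,"z":0,"roll":0,"jaw":28},{"x":0,"y":0,"z":0,"roll":0,"jaw":40},{"x":0,"y":0,"z":0,"roll":0,"jaw":56},{"x":0,"y":0,"z":0,"roll":0,"jaw":60},{"x":0,"y":0,"z":0,"roll":0,"jaw":60},{"x":0,"y":0,"z":0,"roll":0,"jaw":60}]'; python3 -m jog '[{"x":0,"y":-8,"z":0,"roll":0,"jaw":60},{"x":0,"y":-20,"z":0,"roll":0,"jaw":60},{"x":0,"y":-30,"z":0,"roll":0,"jaw":60},{"x":0,"y":-40,"z":0,"roll":0,"jaw":60},{"x":0,"y":-40,"z":0,"roll":0,"jaw":60},{"x":0,"y":-30,"z":0,"roll":0,"jaw":60},{"x":0,"y":0,"z":0,"roll":0,"jaw":60},{"x":0,"y":0,"z":0,"roll":0,"jaw":60}]'
python3 - <<'E'
from h import *
np.set_printoptions(precision=4,suppress=True)
snap('side','d7'); snap('scene','s7'); a=V('s7').im[180:320,240:410]; b=V('d7').im[150:384,170:370]
big=np.hstack([cv2.resize(a,(425,350),interpolation=3),cv2.resize(b,(300,350),interpolation=3)])
cv2.imwrite('pics/s7b.png',big[:,:,::-1])
c=np.array([.5838,.2051]);e=np.array([.9745,.2243]);f=np.array([-.2243,.9745])
for t in('s7','d7'):
    q=V(t);P=q.P;X=(P[...,:2]-c)@e;Y=(P[...,:2]-c)@f;Z=P[...,2];h=cv2.cvtColor(q.im,cv2.COLOR_RGB2HSV).astype(int)
    m=((h[...,0]<9)|(h[...,0]>170))&(h[...,1]>110)&(abs(X)<.08)&(abs(Y+.033)<.05)&(Z>.01)&(Z<.13)
    for lo,hi in((.015,.05),(.05,.09),(.09,.13)):
        k=m&(Z>lo)&(Z<hi)
        if k.sum(): print(t,'knight',k.sum(),X[k].min(),X[k].max(),Y[k].min(),Y[k].max(),Z[k].max())
    m=(h[...,0]>10)&(h[...,0]<22)&(h[...,1]>150)&(abs(X)<.1)&(abs(Y)<.13)&(Z>0)&(Z<.2)
    for z in(.03,.06,.12,.14):
        k=m&(abs(Z-z)<.008)
        if k.sum()>3: print(t,'tile',z,X[k].mean(),Y[k].min(),Y[k].max())
E
```

```text
t: 19.95
eef_pos: [0.5841, 0.1719, 0.0816]
tool_rot: [-1.091, -1.377, 1.377]
ft_force: [0.8, -0.5, 0.3]
opening: 0.68
t: 20.75
eef_pos: [0.5843, 0.1719, 0.2506]
tool_rot: [-1.092, -1.378, 1.375]
ft_force: [-0.3, 0.5, 0.1]
opening: 0.683
s7 knight 122 -0.029538996598299613 0.007954288802862326 -0.04139348633778799 -0.01972891197238743 0.11817386826734498
s7 tile 0.03 0.031411664338781294 -0.0770996560538388 0.01295556141343512
s7 tile 0.06 0.037528854241795216 -0.07717581402627069 0.014782028109349525
s7 tile 0.12 0.0495761627255561 -0.07796353058354424 0.014895951015032376
s7 tile 0.14 0.05269148754208875 -0.08043257542615422 0.01610299149817165
d7 knight 241 -0.02750830446582514 0.012031075515317333 -0.051939567119915445 -0.01097741927500338 0.04987638432828972
d7 knight 230 -0.029833968105425334 0.008851686722428738 -0.03398858706652697 -0.01865466719725435 0.08972307759614431
d7 knight 285 -0.034214090749895655 0.00704734475609294 -0.043961824633590385 -0.019590894054597182 0.11703651629099383
d7 tile 0.03 0.023795704328463695 -0.07198607354686751 0.01766418855288229
d7 tile 0.06 0.028212237957557482 -0.07264528795547148 0.018544658770537115
d7 tile 0.12 0.04043679563074704 -0.07253201122893121 0.018338368496695484
d7 tile 0.14 0.0459998567393397 -0.0697089684329781 0.018446421388247824
```

View pics/s7b.png

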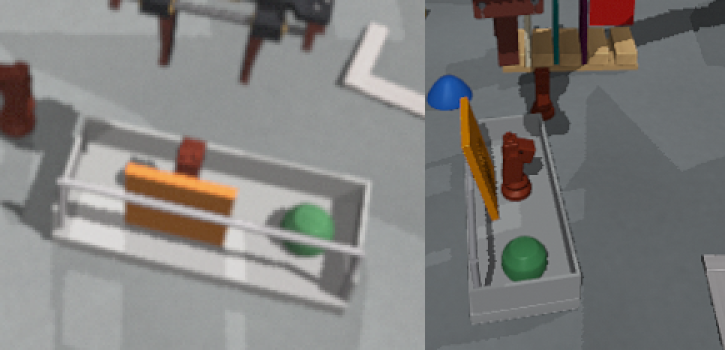

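The knight stands upright in front of the tile's middle. The tile leans on the bar and the gripper is well clear, so I'm handing in.

```bash
python3 -c "
from station import manip
print(manip.hand_in())"
```

```text
the job is handed in; nothing more can be done
None
```

I took the amber tile out of the rack, lowered it behind the lip and released it standing. I then tipped it back gently onto the rear bar with the open fingers. After that I gripped the knight nearest the base by its head, set it down in front of the tile's middle and released it. The job was handed in at about 21 s of simulated time; the hand-in reports no verdict.

**Last checks (ledge frame, from the scene and side cameras):**

| Item | Measured | Allowed |
|---|---|---|
| Tile foot x | about 25 mm | -30 to 45 mm |
| Tile top x | about 50 mm | above 42 mm |
| Tile lean | about 0.2 rad | below 0.5 rad |
| Tile centre y | about -30 mm | -100 to 100 mm |
| Knight axis x | about -8 mm | -55 to 20 mm |
| Knight axis y | about -31 mm, level with the tile's middle | within 45 mm of it |
| Knight top height | about 117 mm (115 mm expected when upright on the floor) | not judged directly |

- **Gripper:** it ended about 17 cm above its last placing height, with near-zero force, touching nothing.
- **Objects not to move:** I saw no contact with them. I did not re-measure their positions at the end.
- **Camera disagreement:** the two cameras differ by a few millimetres in the tile's y position; nothing failed.

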